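# Take the charged hand lamp out and bolt the charging box shut

## Robot

A 6-joint arm with a two-finger parallel gripper is mounted at the origin on the work surface. World frame = base frame: x ahead of the robot, y to its left, z up, the work surface at z = 0. Lengths are in mm, angles in degrees, forces in N, time in s.
With the tool pointing down it reaches from about 350 to 850 mm from the base axis. Payload 8.1 kg.
Tool frame: the origin (TCP) lies midway between the tips of the shut fingers; the grasp point (between the pads) lies 19 mm behind it (r.pinch_z is the distance from the TCP to the grasp point, in mm); z points along the fingers, y is the line along which they close (so a half turn about z gives the same grasp; the last joint's range is limited). The gripper opens to 85 mm and grips with 20 to 120 N. Pads are 22 mm wide; open, the fingers measure 114 mm over their backs; the gripper's body (76 mm by 85 mm) begins 54 mm behind the grasp point. The pads swing forward as they close: fully open they stand 13 mm farther back than shut.
Start: joints at [70.852, 7.471, 85.268, -0, 87.261, -4.893], TCP at [147.722, 581.535, 231.292] pointing down, gripper open.
Joint ranges: [-169.43, 169.43], [-51.17, 129.36], [1.28, 143.12], [-76.62, 256.62], [0, 156.53], [-152.29, 152.29]. Speed limits (degrees/s): [136.94, 136.94, 159.86, 180, 180, 180].

## Interface

Orientations are given as [roll, pitch, yaw] about the fixed x, y, z axes, in that order (R = Rz(yaw) Ry(pitch) Rx(roll)).
In Python, from bench import sensors, optics, job, r gives the robot as it stands.
- The arm moves only by the tool play_rows, never from a script. Its argument "motion" is a list that holds one entry, the list of rows, each a list of 6 numbers: the shift along the tool's x, y, z in cm, then the turn, a rotation vector about the tool's x, y, z in degrees. In form: [[[x, y, z, ax, ay, az], ...]]. A call has 1 to 5 rows; each row is the pose to reach, as a shift and turn from the pose commanded when the call began, along the tool's axes at that moment; what a row does not reach only later rows make up. A row lasts 1/10 s, in which the tool goes at most 50 mm and 8.59 degrees, less where a joint would pass 70% of its speed; a pose out of reach is approached as far as the arm can. A call with a gripper value outside its range is refused whole. "jaw" is the opening, from 0 (shut) to 1 (fully open), set as the call begins (left out, the last holds). The fingers move at their own pace and stop on an object; "squeeze" is the grip in N (left out, the last holds). Time passes only in rows, so rows that repeat a pose let the fingers close. It gives the time, the measured TCP pose, the force, the opening and the grip force at its end, in the units of the state.
- sensors.sense(): the state, without advancing time (a new reading comes with each control period).
- optics.snapshot(name): name is "scene" or "top" or "wrist"; returns a dict with "pixels" (384x512x3 uint8, red, green, blue), "mtx" (3x3 intrinsics, pixels), "R" (3x3) and "t" (3): a world point X has camera coordinates R X + t; the wrist camera has in their place "T_tool_cam" (4x4, takes a point from camera to tool coordinates, whose origin is the TCP and whose axes are the flange's). Camera axes: x right, y down, z forward; pixel columns grow to the right and rows downward; lengths in mm; the calibration is good to about 2 mm. A picture is of the moment at which its call begins: read the wrist's pose just before it. There is no depth.
- job.hand_in(): hands the job in; it is judged then, once.
The state is a dict: "time": time; "joint_pos": joint angles; "qd": joint speeds; "joint_efforts": joint torques, N m; "tool_pos": TCP position; "tcp_rot": TCP orientation; "ft_force": force on the tool from outside, world axes, zero at the start; "wrist_torque": the same for the moment, N m; "finger_gap": finger opening in mm; "grip_force": force on a finger pad.
Only numpy, scipy, OpenCV 4.12 (cv2) and the standard library are available. Lean on these libraries where they do the work, as an engineer would, in place of code of your own. Each camera call takes 0.05 s, during which the arm holds its last target. There are 200 camera calls.

## Task

The hand lamp has finished charging: lift it off the charger stand in the open box and set it down gently, standing upright with its whole foot on the rubber mat beside the box, keeping it upright all the way. Then lower the hinged lid gently until it is fully closed, so that metal chips stay out, and slide the lid's bolt fully home into its keeper. Leave the other things on the bench alone.

Things in the scene. Friction and masses are not known exactly. Their poses are not given: they have to be found in the camera images.
- box: Fixed grey steel charging box, open on top: 220 mm deep along its x, 240 mm wide along its y, 100 mm high, walls 5 mm. Origin at the centre of its underside, z up. The lid's hinge runs along its +x rim (away from the mat); -x is its front (towards the mat)
- lid (a joint): Angle of the lid, rad: 0 is fully closed on the box, 1.57 stands straight up; it starts near upright (1.45 to 1.75) and can swing to 1.9. The hinge is stiff (0.85 N m friction): the lid stays wherever it is left and must be pushed all the way down (about 2 to 5 N at its free edge)
- lid_hinge (a point): Point on the hinge line, at the middle of the lid's width, on the lid's underside (100.5 mm above the bench). Its axes turn with the lid: -x points along the lid to its free edge, y along the hinge line, z out of the lid's outer face (up when closed)
- lid_edge (a point): Middle of the lid's free edge, on its outer face: 220 mm from the hinge. The lid is a flat grey panel 220 x 240 x 12 mm, 0.5 kg; its outer face (up when closed) is bare except for the bolt. Axes as lid_hinge
- bolt (a joint): Travel of the bolt on the lid, m: 0 is withdrawn, 0.040 is fully home at its stop, with the bar through the keeper. It slides towards the lid's free edge (-x of the lid) against 2.5 N friction and stays where it is left
- bolt_grip (a point): Middle of the top of the bolt's upright grip: a steel plate 40 mm wide (y), 10 mm thick (x, the sliding direction), standing on a 12 mm round steel bar on the lid's outer face, 65 mm to the +y side of its middle. The plate's top is 50 mm out from the outer face, the bar's top 15 mm. Withdrawn, the grip is 120 mm from the hinge line. Axes as lid_hinge
- lamp: Hand lamp (lantern shape), 162 mm high, 0.35 to 0.7 kg: black round foot 86 mm across and 24 mm high, clear lens, black cap up to 108 mm, and over it an arched handle. Origin at the centre of the foot's underside, z up, its y along the handle bar. It starts on the charger stand with the handle bar roughly square to the hinge line
- lamp_handle (a point): Centre of the lamp's handle bar, 155 mm above its foot: black bar 16 mm wide (lamp x), 14 mm high, 90 mm long (lamp y), on two posts with 70 mm between them; 40 mm free under the bar. Axes as the lamp
- mat: Fixed black square rubber mat lying on the bench beside the box, 180 x 180 mm, 4 mm thick. Origin at the centre of its underside; x and y along its sides
- drill: Bystander: red and black air drill lying on its side, 170 mm long, 175 mm across the grip, 46 mm high; origin under its barrel. Leave it alone
- cutters: Bystander: red-handled side cutters lying flat, 165 mm long, 18 mm high; origin under the pivot. Leave them alone
- tin: Bystander: open aluminium tin, 80 mm across, 85 mm high; origin under its centre. Leave it alone
- stand_top (a point): Centre of the flat top of the black round charger stand inside the box: 96 mm across, its top 45 mm above the bench. Axes as the box
- keeper (a point): Middle of the top of the bolt's keeper, a steel bridge 36 mm wide on the outside of the box's front wall, reaching 24 mm out and up to 140 mm above the bench. Axes as the box
Not all that is in view belongs to the job. There is more than one size of the lamp; the job needs the smallest.

How it is judged:
By the outcome, as a careful person would: the job done as asked, in the order asked, and still so for the second after the job is handed in, with the robot touching nothing.
It also fails if it takes over 61 s, if anything falls off the work surface, if the arm or the gripper's body presses on something with over 40 N, if the wrist force passes 120 N, or if a joint passes its speed limit or range.

## Working session

There is one attempt and no reset: what is moved stays moved. The work goes in short steps, Python scripts to look and compute and a tool call to move; the robot and the scene stay as the last step left them, time stands still between calls to the robot, and variables do not carry over. Pictures are saved under pics/ and viewed, at most 10 in all, crops included, and the job is handed in when it is done.

Besides the shell and the picture viewer there is one more tool, called after ">>>" as name([rows], argument=value, ...), one row to a line, values as JSON. play_rows: Moves the arm, as the interface text tells. Its arguments: {"type":"object","properties":{"motion":{"type":"array","items":{"type":"array","items":{"type":"array","items":{"type":"number"}}}},"jaw":{"type":"number"},"squeeze":{"type":"number"}},"required":["motion"]}

```bash
mkdir -p pics; ls; python3 - <<'E'
from bench import sensors, optics, job, r
import cv2,numpy as np
s=sensors.sense(); print(s)
for n in("scene","top"):
    d=optics.snapshot(n); cv2.imwrite(f"pics/{n}0.png",d["pixels"][:,:,::-1]); np.savez(f"pics/{n}0.npz",**{k:d[k] for k in("pixels","mtx","R","t")})
    print(n,d["mtx"].tolist(),(-d["R"].T@d["t"]).round(0),d["R"].round(3).tolist())
d=optics.snapshot("wrist");print(d["T_tool_cam"].round(3).tolist(),d["mtx"].tolist())
a=np.hstack([cv2.imread("pics/scene0.png"),cv2.imread("pics/top0.png")])
E
```

```text
pics
{'time': 0.0, 'joint_pos': array([ 7.08519504e+01,  7.51281791e+00,  8.53288268e+01, -3.77080019e-04,
        8.72627145e+01, -4.89373569e+00]), 'qd': array([ 0.06935318,  0.00600687, -0.00693761, -0.06943491, -0.03559092,
        0.0551931 ]), 'joint_efforts': array([ 8.88748418e-04, -5.69385874e+01, -5.00559533e+01, -3.52047191e-04,
        1.41741772e-02, -5.58827651e-06]), 'tool_pos': array([147.54243918, 581.00970433, 230.27265489]), 'tcp_rot': array([-1.79895989e+02, -8.52742033e-03,  1.65745697e+02]), 'ft_force': array([-0.18871564,  0.08713309, -1.62146011]), 'wrist_torque': array([ 0.01533577,  0.0027845 , -0.00713719]), 'grip_force': 0.0, 'finger_gap': 84.98856213820027}
scene [[419.3269013132202, 0.0, 252.6774275645966], [0.0, 419.3269013132202, 199.29443846357722], [0.0, 0.0, 1.0]] [ 481. -392. 1242.] [[0.992, -0.125, 0.009], [-0.112, -0.917, -0.382], [0.056, 0.378, -0.924]]
top [[352.26555892623577, 0.0, 255.84300501331722], [0.0, 352.26555892623577, 189.72181119483636], [0.0, 0.0, 1.0]] [ 436.   70. 1129.] [[-0.008, -1.0, -0.012], [-0.994, 0.009, -0.104], [0.105, 0.011, -0.994]]
[[0.0, -0.955, -0.297, 75.44], [1.0, 0.001, -0.001, -0.061], [0.001, -0.297, 0.955, -142.598], [0.0, 0.0, 0.0, 1.0]] [[289.23723655219226, 0.0, 253.35375747924317], [0.0, 289.23723655219226, 186.50759731806212], [0.0, 0.0, 1.0]]
```

View pics/scene0.png

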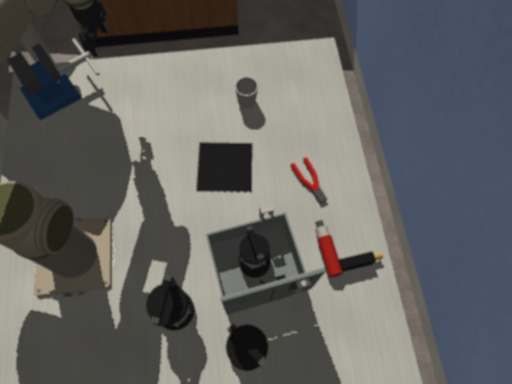

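View pics/top0.png

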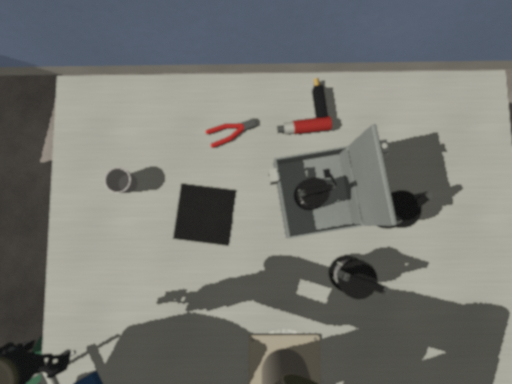

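Candidates for the lamp are three dark lanterns. In the scene view they are at (255,253) inside the box, (170,305) on the bench and (247,347) behind the lid. The same three appear in the top view at (313,193), (353,277) and (405,208). The one on the stand in the box looks smallest and fits the description. The mat is at scene (225,167), and the bolt plate is on the far side of the lid. I'll check the choice in a crop and measure the mat.

```bash
cat > h.py <<'E'
import numpy as np,cv2
def load(n): return dict(np.load(f"pics/{n}.npz"))
def ray(d,u,v):
    c=-d["R"].T@d["t"]; k=d["R"].T@np.linalg.solve(d["mtx"],[u,v,1.]); return c,k/np.linalg.norm(k)
def onz(d,u,v,z):
    c,k=ray(d,u,v); return c+k*(z-c[2])/k[2]
def proj(d,X):
    p=d["mtx"]@(d["R"]@np.asarray(X,float)+d["t"]); return p[:2]/p[2]
def two(d1,p1,d2,p2):
    c1,k1=ray(d1,*p1);c2,k2=ray(d2,*p2)
    s=np.linalg.lstsq(np.c_[k1,-k2],c2-c1,rcond=None)[0]
    a,b=c1+k1*s[0],c2+k2*s[1]; return (a+b)/2,np.linalg.norm(a-b)
E
python3 - <<'E'
from h import *
s,t=load("scene0"),load("top0")
for d,roi in((s,(185,255,130,205)),(t,(165,245,175,255))):
    x0,x1,y0,y1=roi; g=cv2.cvtColor(d["pixels"],cv2.COLOR_RGB2GRAY)[y0:y1,x0:x1]
    m=(g<50).astype(np.uint8); c=max(cv2.findContours(m,0,2)[0],key=cv2.contourArea)
    b=cv2.boxPoints(cv2.minAreaRect(c))+[x0,y0]
    P=np.array([onz(d,*p,4) for p in b]); print(P[:,:2].round(0).tolist(),P.mean(0).round(1),np.linalg.norm(np.diff(P,axis=0),axis=1).round(0))
def crop(d,x0,y0,w,h): return cv2.resize(d["pixels"][y0:y0+h,x0:x0+w,::-1],None,fx=4,fy=4,interpolation=cv2.INTER_CUBIC)
cv2.imwrite("pics/c1.png",np.hstack([crop(s,200,200,100,110+30),crop(t,262,120,100,140)]))
E
```

```text
[[399.0, 338.0], [573.0, 317.0], [552.0, 148.0], [386.0, 169.0]] [477.2 242.9   4. ] [175. 170. 167.]
[[407.0, 342.0], [575.0, 323.0], [551.0, 152.0], [384.0, 174.0]] [478.9 247.9   4. ] [169. 172. 169.]
```

View pics/c1.png

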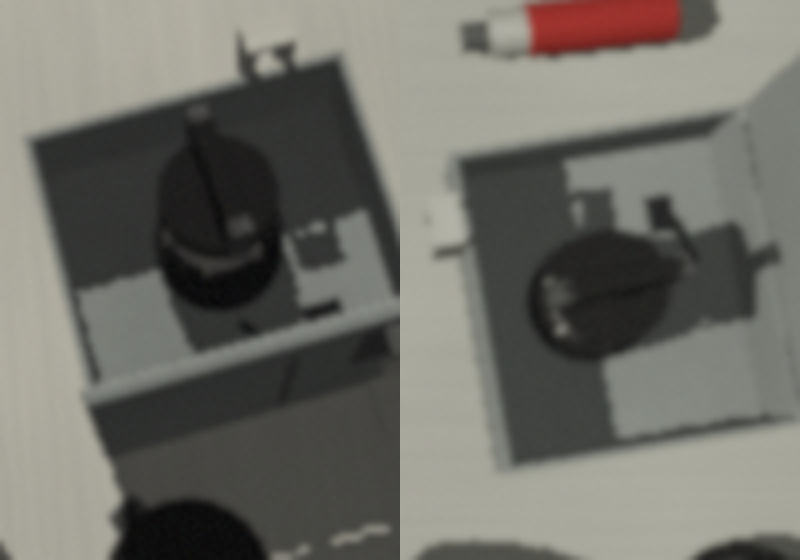

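The crop shows the lamp in the box with its arched handle. The handle bar runs from scene pixel (249,229) to (260,256) and from top pixel (302,195) to (334,187). The keeper is at the front wall. The lamps outside the box are larger. Next I'll work out the geometry.

```bash
python3 - <<'E'
from h import *
s,t=load("scene0"),load("top0")
for n,a,b in(("front corner +x",(285.5,214.2),(275.7,159.2)),("front corner -x",(207.5,234.2),(288.2,237.))):
    print(n,[v.round(1) if hasattr(v,'round') else v for v in two(s,a,t,b)],onz(s,*a,100).round(0),onz(t,*b,100).round(0))
# handle ends at z 205
for d,a,b in((s,(249.5,228.7),(260,256)),(t,(302,195),(334,187))):
    A,B=onz(d,*a,205),onz(d,*b,205);print(A.round(0),B.round(0),((A+B)/2).round(0),np.linalg.norm(A-B),np.degrees(np.arctan2(*(A-B)[1::-1])))
# foot dark blob centre
print("keeper",two(s,(267,210.5),t,(273.5,175)))
A=onz(s,207.5,234.2,100);B=onz(s,285.5,214.2,100)
print(np.linalg.norm(A-B))
E
```

```text
front corner +x [array([639.2,  21.8,  87.8]), np.float64(4.0)] [640.  18. 100.] [635.  22. 100.]
front corner -x [array([407.3, -11.7,  88.7]), np.float64(3.2)] [410. -15. 100.] [406. -11. 100.]
[526. -48. 205.] [ 543. -124.  205.] [535. -86. 205.] 77.48908279316814 103.09858857101189
[518. -41. 205.] [ 539. -125.  205.] [529. -83. 205.] 86.98658431117383 103.5625604100975
keeper (array([585.84828833,  29.86833349, 115.33060326]), np.float64(0.9309057514823882))
232.29136325495622
```

```bash
cat >> h.py <<'E'
from scipy.spatial.transform import Rotation as Ro
def goto(pos,rpy):
    from bench import sensors
    s=sensors.sense(); R0=Ro.from_euler('xyz',s["tcp_rot"],degrees=True); R1=Ro.from_euler('xyz',rpy,degrees=True)
    d=R0.inv().apply(np.array(pos)-s["tool_pos"])/10; w=(R0.inv()*R1).as_rotvec(degrees=True)
    print("rows to go",d.round(2).tolist(),w.round(1).tolist(),"n>=",np.linalg.norm(d)/5,np.linalg.norm(w)/8.59)
def wrist(name):
    from bench import sensors,optics
    s=sensors.sense(); d=optics.snapshot("wrist"); R=Ro.from_euler('xyz',s["tcp_rot"],degrees=True).as_matrix()
    T=d["T_tool_cam"]; Rc=R@T[:3,:3]; c=R@T[:3,3]+s["tool_pos"]
    o=dict(pixels=d["pixels"],mtx=d["mtx"],R=Rc.T,t=-Rc.T@c); np.savez(f"pics/{name}.npz",**o); cv2.imwrite(f"pics/{name}.png",d["pixels"][:,:,::-1]); return o
E
python3 -c "
from h import *
goto([531,-70,300],[180,0,103])"
```

```text
rows to go [-53.19, -53.68, -6.88] [-0.1, 0.0, 62.7] n>= 15.17631986751384 7.304717759530731
```

>>> play_rows([
  [[-3,-3,-2,0,0,4],[-6.5,-6.5,-4,0,0,8],[-10,-10,-6,0,0,13],[-13.5,-13.5,-7,0,0,18],[-17,-17,-7,0,0,23]],
], jaw=1)

```text
time: 0.65
tool_pos: [268.2, 379.4, 302.9]
tcp_rot: [179.8, 0.0, 142.6]
ft_force: [0.9, -0.0, -0.0]
finger_gap: 85.8
grip_force: 0.0
```

```bash
python3 -c "
from h import *
goto([531,-70,300],[180,0,103])"
```

```text
rows to go [-48.18, -19.73, 0.25] [0.2, -0.0, 39.6] n>= 10.413396756425133 4.608509410393827
```

>>> play_rows([
  [[-4.5,-1.8,0,0,0,4],[-9,-3.7,0,0,0,8],[-13.5,-5.5,0,0,0,12],[-18,-7.4,0,0,0,16],[-22.5,-9.2,0,0,0,20]],
])

```text
time: 1.15
tool_pos: [391.1, 169.2, 301.1]
tcp_rot: [180.0, 0.0, 122.6]
ft_force: [1.0, 0.9, 0.5]
finger_gap: 85.6
grip_force: 0.0
```

```bash
python3 -c "
from h import *
goto([531,-70,300],[180,0,103])"
```

```text
rows to go [-27.69, -1.1, 0.11] [0.0, -0.0, 19.6] n>= 5.5417621840898255 2.2807097581574256
```

>>> play_rows([
  [[-5,-0.2,0,0,0,4],[-10,-0.4,0,0,0,8],[-15,-0.6,0,0,0,12],[-20,-0.8,0,0,0,16],[-24.5,-1,0,0,0,19.6]],
])

```text
time: 1.65
tool_pos: [515.4, -42.8, 300.8]
tcp_rot: [-180.0, 0.0, 102.9]
ft_force: [0.4, 1.5, 0.7]
finger_gap: 85.3
grip_force: 0.0
```

>>> play_rows([
  [[-2.5,-0.5,0,0,0,0],[-2.5,-0.5,0,0,0,0],[-2.5,-0.5,0,0,0,0]],
])

```text
time: 1.95
tool_pos: [515.4, -66.1, 300.7]
tcp_rot: [-180.0, -0.0, 103.1]
ft_force: [0.4, -0.1, 0.7]
finger_gap: 85.3
grip_force: 0.0
```

```bash
python3 -c "
from h import *
goto([531,-85,230],[180,0,103])
wrist('w1')"
```

```text
rows to go [-2.2, 1.1, 7.06] [-0.0, -0.0, 0.1] n>= 1.4955456367695348 0.010714624877997084
```

View pics/w1.png

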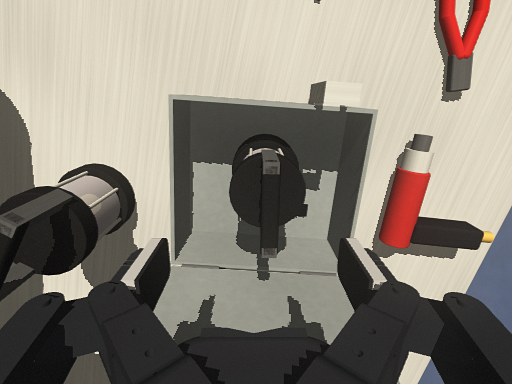

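The wrist view shows the lamp's handle bar from about (270,153) to (269,257), roughly 18 px wide. The keeper is at (340,92), and the box rim corners are at (171,97) and (376,111).

```bash
python3 -c "
from h import *
d=load('w1')
A,B=onz(d,270.5,153,207),onz(d,268.5,250,207);print(A,B,(A+B)/2,np.linalg.norm(A-B),np.degrees(np.arctan2(*(A-B)[1::-1])))
print(np.linalg.norm(onz(d,261,200,207)-onz(d,279,200,207)))
P,Q=onz(d,170,96,100),onz(d,377,110,100);print(P,Q,np.linalg.norm(P-Q),np.degrees(np.arctan2(*(Q-P)[1::-1])))
print('keeper',onz(d,339,82,140))
m=(A+B)/2; goto([m[0],m[1],181],[180,0,np.degrees(np.arctan2(*(A-B)[1::-1]))])"
```

```text
[522.41941358 -32.67988101 207.        ] [ 542.55612891 -120.41476782  207.        ] [532.48777125 -76.54732441 207.        ] 90.01609670831061 102.92652003820454
15.625171213945492
[406.38747262 -13.30747998 100.        ] [640.14165594  25.28315193 100.        ] 236.9182455776109 9.37444167112265
keeper [577.76447859  39.99061254 140.        ]
rows to go [-1.48, 1.42, 11.99] [-0.0, -0.0, 0.2] n>= 2.4322131808534695 0.025041287637668372
```

>>> play_rows([
  [[-1.5,1.4,2,0,0,0],[-1.5,1.4,5,0,0,0],[-1.5,1.4,8.5,0,0,0],[-1.5,1.4,12,0,0,0],[-1.5,1.4,12,0,0,0]],
])

```text
time: 2.5
tool_pos: [529.0, -75.0, 175.6]
tcp_rot: [-179.5, -0.3, 103.3]
ft_force: [-1.4, 0.5, -0.8]
finger_gap: 85.3
grip_force: 0.0
```

>>> play_rows([
  [[0,0,0,0,0,0],[0,0,0,0,0,0],[0,0,0,0,0,0],[0,0,0,0,0,0],[0,0,0,0,0,0]],
], jaw=0, squeeze=50)

```text
time: 3.0
tool_pos: [533.3, -77.6, 182.5]
tcp_rot: [179.9, 0.1, 103.1]
ft_force: [-1.4, -0.4, 1.6]
finger_gap: 14.9
grip_force: 48.7
```

>>> play_rows([
  [[0,0,-0.5,0,0,0],[0,0,-1.5,0,0,0],[0,0,-3,0,0,0],[0,0,-5,0,0,0],[0,0,-7,0,0,0]],
])

```text
time: 3.5
tool_pos: [532.6, -77.3, 252.7]
tcp_rot: [180.0, -0.0, 103.1]
ft_force: [0.9, 0.1, -4.9]
finger_gap: 15.0
grip_force: 49.0
```

>>> play_rows([
  [[0,0,-2,0,0,0],[0,0,-4,0,0,0],[0,0,-5.5,0,0,0],[0,0,-6.5,0,0,0],[0,0,-6.5,0,0,0]],
])

```text
time: 4.0
tool_pos: [533.4, -77.5, 318.2]
tcp_rot: [179.8, 0.1, 103.1]
ft_force: [-0.4, -0.5, -5.0]
finger_gap: 14.7
grip_force: 49.0
```

```bash
python3 -c "
from h import *
goto([478,246,317],[180,0,103])"
```

```text
rows to go [32.76, 1.96, 0.08] [0.2, 0.1, 0.1] n>= 6.563641544116811 0.026390293064390627
```

>>> play_rows([
  [[1.5,0.1,0,0,0,0],[4.5,0.3,0,0,0,0],[8,0.5,0,0,0,0],[11.5,0.7,0,0,0,0],[15,0.9,0,0,0,0]],
])

```text
time: 4.5
tool_pos: [506.1, 72.7, 314.6]
tcp_rot: [-179.9, -0.0, 103.1]
ft_force: [0.5, 0.7, -4.2]
finger_gap: 14.8
grip_force: 49.0
```

>>> play_rows([
  [[3.5,0.2,0,0,0,0],[7,0.4,0,0,0,0],[10.5,0.6,0,0,0,0],[14,0.8,0,0,0,0],[16.5,0.9,0,0,0,0]],
])

```text
time: 5.0
tool_pos: [476.8, 236.1, 314.6]
tcp_rot: [-179.9, -0.0, 103.2]
ft_force: [0.0, -1.7, -4.5]
finger_gap: 15.2
grip_force: 49.0
```

>>> play_rows([
  [[1,0.1,0,0,0,0],[1.3,0.1,2,0,0,0],[1.3,0.1,5,0,0,0],[1.3,0.1,8,0,0,0],[1.3,0.1,10,0,0,0]],
])

```text
time: 5.5
tool_pos: [474.9, 245.7, 212.5]
tcp_rot: [-179.7, 0.1, 103.1]
ft_force: [0.2, 0.1, -5.3]
finger_gap: 15.6
grip_force: 49.0
```

```bash
python3 -c "
from h import *
goto([478,246,141.5],[180,0,103])"
```

```text
rows to go [-0.04, 0.34, 7.09] [-0.3, 0.1, 0.1] n>= 1.4205073892860764 0.03459007556373875
```

>>> play_rows([
  [[0,0.2,2.5,0,0,0],[0,0.2,4.5,0,0,0],[0,0.2,5.8,0,0,0],[0,0.2,6.5,0,0,0],[0,0.2,6.5,0,0,0]],
])

```text
time: 6.0
tool_pos: [477.8, 246.5, 150.1]
tcp_rot: [-179.9, 0.0, 103.1]
ft_force: [-0.6, -0.1, -4.3]
finger_gap: 15.1
grip_force: 49.0
```

>>> play_rows([
  [[0,0,0.15,0,0,0],[0,0,0.3,0,0,0],[0,0,0.4,0,0,0],[0,0,0.5,0,0,0],[0,0,0.5,0,0,0]],
])

```text
time: 6.5
tool_pos: [478.6, 246.9, 146.2]
tcp_rot: [180.0, -0.0, 103.1]
ft_force: [0.8, -0.0, -5.1]
finger_gap: 15.0
grip_force: 49.0
```

>>> play_rows([
  [[0,0,0.15,0,0,0],[0,0,0.25,0,0,0],[0,0,0.35,0,0,0],[0,0,0.35,0,0,0]],
])

```text
time: 6.9
tool_pos: [478.4, 246.8, 142.3]
tcp_rot: [-180.0, 0.0, 103.1]
ft_force: [-0.6, -0.5, -4.1]
finger_gap: 15.1
grip_force: 49.0
```

>>> play_rows([
  [[0,0,0.1,0,0,0],[0,0,0.15,0,0,0],[0,0,0.15,0,0,0]],
])

```text
time: 7.2
tool_pos: [478.8, 247.2, 141.8]
tcp_rot: [179.9, -0.0, 103.1]
ft_force: [-0.9, 0.9, 1.3]
finger_gap: 15.1
grip_force: 49.8
```

The force changed from -4.5 N to +1.3 N, so the foot is on the mat. I'll release and go straight up.

>>> play_rows([
  [[0,0,0,0,0,0],[0,0,0,0,0,0],[0,0,0,0,0,0],[0,0,0,0,0,0],[0,0,0,0,0,0]],
], jaw=1)

```text
time: 7.7
tool_pos: [478.6, 246.8, 141.2]
tcp_rot: [180.0, 0.0, 103.1]
ft_force: [-0.9, 0.2, 0.4]
finger_gap: 84.9
grip_force: 0.0
```

>>> play_rows([
  [[0,0,-1,0,0,0],[0,0,-4,0,0,0],[0,0,-8,0,0,0],[0,0,-13,0,0,0],[0,0,-18,0,0,0]],
])

```text
time: 8.2
tool_pos: [478.0, 246.7, 323.4]
tcp_rot: [-180.0, 0.0, 103.1]
ft_force: [1.0, -0.1, -0.0]
finger_gap: 85.4
grip_force: 0.0
```

```bash
python3 - <<'E'
from h import *
from bench import optics
o=[]
for n in("scene","top"):
    d=optics.snapshot(n); np.savez(f"pics/{n}1.npz",**{k:d[k] for k in("pixels","mtx","R","t")})
s,t=load("scene1"),load("top1")
def crop(d,x0,y0,w,h): return cv2.resize(d["pixels"][y0:y0+h,x0:x0+w,::-1],(w*4,h*4),interpolation=cv2.INTER_CUBIC)
cv2.imwrite("pics/c2.png",np.hstack([crop(s,230,195,100,140),crop(t,320,105,100,140)]))
E
```

```text
(no output)
```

View pics/c2.png

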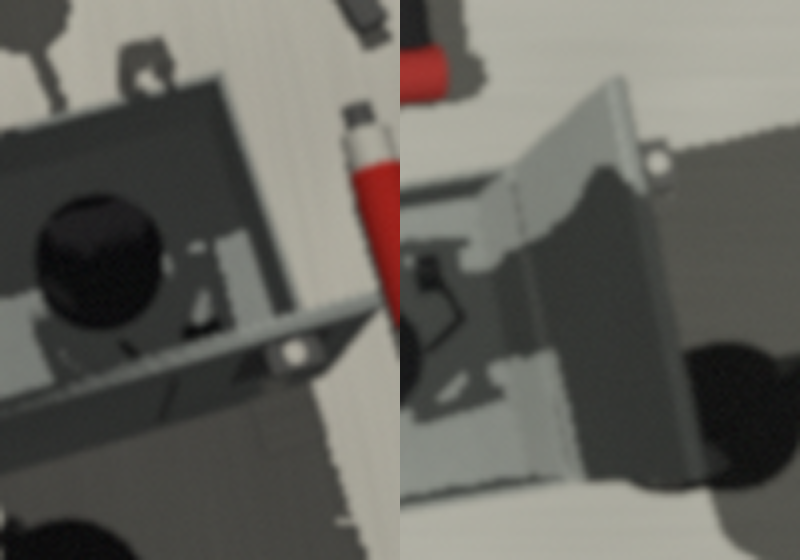

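The crop shows the lid near upright. The free-edge end at the bolt side is at scene (325,268) and top (376,124). The other end is at top (396,224), and the bolt grip is seen end-on at scene (304,283) and top (384,146). I'll get the lid angle, and check where the rear lamp stands.

```bash
python3 - <<'E'
from h import *
s,t=load("scene1"),load("top1")
c,e=two(s,(325,268),t,(376,124.5));print(c,e)
print("grip top",two(s,(303.8,282.8),t,(384.5,145.5)))
print("rear lamp",two(s,(247,347),t,(407,208.5)))
print("edge far end at z320",onz(t,396,224.5,320), onz(t,376,124.5,320))
a=np.radians(8.8); f=np.array([-np.sin(a),np.cos(a)]); y=np.array([np.cos(a),np.sin(a)])
F=(np.array([408,-13])+np.array([639,22]))/2; C=F-110*f; H=F-220*f
print("front mid",F,"centre",C,"hinge",H)
for P in(c,two(s,(303.8,282.8),t,(384.5,145.5))[0]): print("rel hinge f,y,z",(P[:2]-H)@f,(P[:2]-H)@y,P[2]-100.5)
print("kp", (np.array([586,30])-H)@f,(np.array([586,30])-H)@y)
E
```

```text
[ 672.52894881 -200.71321354  328.83588464] 4.9002258455492
grip top (array([ 624.62393852, -223.9730629 ,  312.7275831 ]), np.float64(1.444287316778877))
rear lamp (array([ 483.85007435, -333.50420213,  156.90461123]), np.float64(1.8650865611568814))
edge far end at z320 [ 438.92798961 -239.07897912  320.        ] [ 672.58545379 -203.85412382  320.        ]
front mid [523.5   4.5] centre [ 540.32844199 -104.20512196] hinge [ 557.15688398 -212.91024392]
rel hinge f,y,z -5.596840233337976 115.87992178232942 228.33588464203018
rel hinge f,y,z -21.25409546130832 64.98040349517571 212.22758309984857
kp 235.6382089591347 65.66541266565254
```

```bash
python3 -c "
from h import *
goto([544,-262,385],[180,0,98.8])"
```

```text
rows to go [-51.08, -5.43, -5.55] [0.8, -0.2, 4.4] n>= 10.333375157841143 0.5157808283903228
```

>>> play_rows([
  [[-1.5,-0.2,-2,0,0,1],[-5,-0.5,-4.5,0,0,2],[-9.5,-1,-6,0,0,3],[-14,-1.5,-6,0,0,4.3],[-18.5,-2,-6,0,0,4.3]],
], jaw=0)

```text
time: 8.8
tool_pos: [501.3, 60.7, 382.8]
tcp_rot: [179.8, 0.0, 98.8]
ft_force: [1.2, -0.2, -0.3]
finger_gap: 12.1
grip_force: 0.0
```

```bash
python3 -c "
from h import *
goto([544,-262,385],[180,0,98.8])"
```

```text
rows to go [-32.54, -0.74, -0.21] [0.2, 0.0, 0.0] n>= 6.5101730300520995 0.018619689671792016
```

>>> play_rows([
  [[-4.5,-0.1,0,0,0,0],[-9,-0.2,0,0,0,0],[-13.5,-0.3,0,0,0,0],[-18,-0.4,0,0,0,0],[-22.5,-0.5,0,0,0,0]],
])

```text
time: 9.3
tool_pos: [530.7, -162.8, 381.9]
tcp_rot: [179.9, 0.0, 98.8]
ft_force: [1.0, -0.4, 0.3]
finger_gap: 0.2
grip_force: 0.0
```

>>> play_rows([
  [[-4,-0.1,0,0,0,0],[-7,-0.2,0,0,0,0],[-10,-0.2,0,0,0,0],[-10,-0.2,0,0,0,0]],
])

```text
time: 9.7
tool_pos: [543.7, -263.5, 380.5]
tcp_rot: [-179.9, 0.0, 98.6]
ft_force: [0.4, 0.7, 0.4]
finger_gap: -0.4
grip_force: 0.0
```

>>> play_rows([
  [[0,0,2,0,0,0],[0,0,4.5,0,0,0],[0,0,7,0,0,0],[0,0,8.5,0,0,0],[0,0,8.5,0,0,0]],
])

```text
time: 10.2
tool_pos: [543.2, -259.0, 293.6]
tcp_rot: [-179.8, -0.2, 98.9]
ft_force: [-0.1, -0.5, 0.4]
finger_gap: -0.5
grip_force: 0.0
```

```bash
cat >> h.py <<'E'
H=np.array([557.2,-212.9]);a_=np.radians(8.8);f_=np.array([-np.sin(a_),np.cos(a_)]);y_=np.array([np.cos(a_),np.sin(a_)])
def rel():
    from bench import sensors
    s=sensors.sense();P=s["tool_pos"];print("f,y,z rel hinge",((P[:2]-H)@f_).round(1),((P[:2]-H)@y_).round(1),(P[2]-100.5).round(1),s["tcp_rot"].round(1),s["ft_force"].round(1))
E
python3 - <<'E'
from h import *
rel(); wrist('w2')
E
```

```text
f,y,z rel hinge -43.4 -20.9 193.1 [-179.8   -0.2   98.9] [-0.1 -0.5  0.4]
```

View pics/w2.png

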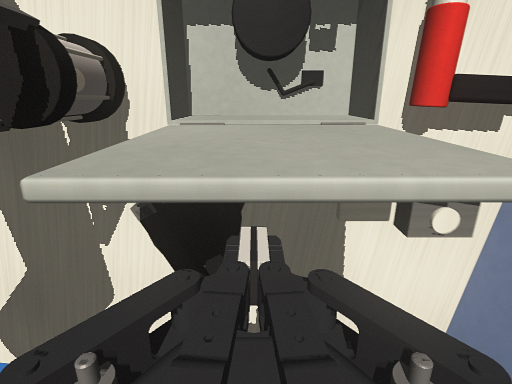

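The wrist view shows the shut fingers at (254,250), just behind the lid's outer face. The lid edge is at row 190, the bolt bar end is at (445,220), and the rear lamp is well clear. I'll sweep the lid along its arc.

>>> play_rows([
  [[1,0,0,0,0,0],[2,0,0,0,0,0],[3.2,0,0,0,0,0],[4.3,0,0,0,0,0],[5.4,0,0,0,0,0]],
])

```text
time: 10.75
tool_pos: [536.2, -206.0, 297.3]
tcp_rot: [179.9, 0.1, 98.8]
ft_force: [1.9, -4.8, 1.1]
finger_gap: -0.1
grip_force: 2.1
```

>>> play_rows([
  [[1.3,0,0.3,0,0,0],[2.6,0,0.6,0,0,0],[3.9,0,1,0,0,0],[5.2,0,1.4,0,0,0],[6.5,0,1.9,0,0,0]],
])

```text
time: 11.25
tool_pos: [525.5, -141.2, 276.2]
tcp_rot: [-180.0, -0.0, 98.9]
ft_force: [2.1, -3.1, -0.4]
finger_gap: 0.3
grip_force: 1.5
```

>>> play_rows([
  [[0.9,0,0.5,0,0,0],[1.8,0,1.1,0,0,0],[2.6,0,1.7,0,0,0],[3.4,0,2.3,0,0,0],[4.2,0,2.9,0,0,0]],
])

```text
time: 11.75
tool_pos: [519.2, -100.4, 247.5]
tcp_rot: [-180.0, -0.0, 98.8]
ft_force: [0.6, -2.2, 1.0]
finger_gap: 0.2
grip_force: 1.2
```

```bash
python3 -c "
from h import *
rel()"
```

```text
f,y,z rel hinge 117.0 -20.3 147.0 [-180.    -0.    98.8] [ 0.6 -2.2  1. ]
```

>>> play_rows([
  [[0.8,0,0.7,0,0,0],[1.5,0,1.4,0,0,0],[2.2,0,2.2,0,0,0],[2.8,0,3,0,0,0],[3.4,0,3.8,0,0,0]],
])

```text
time: 12.25
tool_pos: [514.0, -66.7, 209.3]
tcp_rot: [-180.0, -0.0, 98.9]
ft_force: [0.4, -0.4, 1.8]
finger_gap: -0.3
grip_force: 0.9
```

>>> play_rows([
  [[0.5,0,0.9,0,0,0],[1,0,1.8,0,0,0],[1.5,0,2.8,0,0,0],[1.9,0,3.7,0,0,0],[2.2,0,4.6,0,0,0]],
])

```text
time: 12.75
tool_pos: [510.7, -45.2, 163.2]
tcp_rot: [-180.0, -0.0, 98.9]
ft_force: [-0.4, 1.6, 1.4]
finger_gap: 0.1
grip_force: 0.7
```

>>> play_rows([
  [[0.3,0,0.8,0,0,0],[0.5,0,1.6,0,0,0],[0.7,0,2.3,0,0,0],[0.8,0,3,0,0,0],[0.9,0,3.6,0,0,0]],
])

```text
time: 13.25
tool_pos: [509.3, -36.6, 127.5]
tcp_rot: [-180.0, -0.0, 98.8]
ft_force: [-1.0, 0.5, 1.0]
finger_gap: 0.6
grip_force: 0.6
```

```bash
python3 -c "
from h import *
rel()"
```

```text
f,y,z rel hinge 181.6 -20.4 27.0 [-180.    -0.    98.8] [-1.   0.5  1. ]
```

>>> play_rows([
  [[0,0,0.4,0,0,0],[0,0,0.8,0,0,0],[0,0,1.1,0,0,0],[0,0,1.3,0,0,0],[0,0,1.4,0,0,0]],
])

```text
time: 13.75
tool_pos: [509.4, -36.8, 114.0]
tcp_rot: [-180.0, -0.0, 98.8]
ft_force: [-1.7, 1.2, 1.0]
finger_gap: -0.2
grip_force: 0.6
```

>>> play_rows([
  [[0,0,0.1,0,0,0],[0,0,0.2,0,0,0],[0,0,0.2,0,0,0]],
])

```text
time: 14.05
tool_pos: [509.6, -36.8, 112.5]
tcp_rot: [180.0, 0.0, 98.8]
ft_force: [-1.7, 0.5, 4.3]
finger_gap: 0.1
grip_force: 2.1
```

>>> play_rows([
  [[0,0,0.1,0,0,0],[0,0,0.2,0,0,0],[0,0,0.2,0,0,0]],
])

```text
time: 14.35
tool_pos: [509.7, -36.8, 112.4]
tcp_rot: [180.0, 0.0, 98.9]
ft_force: [-10.4, 2.4, 20.1]
finger_gap: 0.2
grip_force: 10.2
```

The lid stops hard at 112.4 mm, so it is closed. I'll rise, move behind the bolt grip and look.

>>> play_rows([
  [[0,0,-1,0,0,0],[0,0,-4,0,0,0],[0,0,-8,0,0,0],[-3,-2,-10,0,0,0],[-6,-5,-10,0,0,0]],
])

```text
time: 14.85
tool_pos: [471.7, -104.7, 214.7]
tcp_rot: [179.6, 0.2, 99.0]
ft_force: [0.9, -0.8, 1.1]
finger_gap: -0.1
grip_force: 0.0
```

>>> play_rows([
  [[-1.5,-1.5,0,0,0,0],[-3.5,-3,0,0,0,0],[-4.5,-3.5,0,0,0,0],[-4.5,-3.5,0,0,0,0],[-4.5,-3.5,0,0,0,0]],
])

```text
time: 15.35
tool_pos: [441.9, -153.2, 210.1]
tcp_rot: [180.0, -0.0, 98.8]
ft_force: [0.7, 0.8, 0.3]
finger_gap: 0.2
grip_force: 0.0
```

```bash
python3 - <<'E'
from h import *
rel(); wrist('w3')
E
```

```text
f,y,z rel hinge 76.6 -104.8 109.6 [180.   -0.   98.8] [0.7 0.8 0.3]
```

View pics/w3.png

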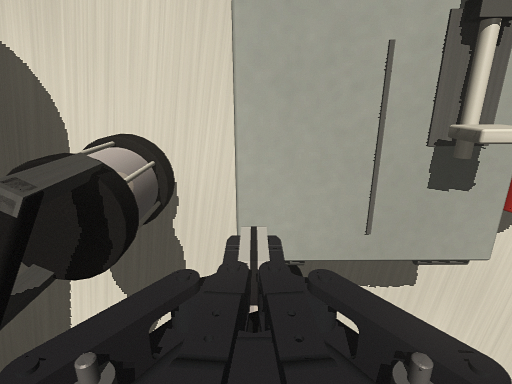

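The picture shows I went to the wrong side in y. The bolt grip is at the right, at (485,132), and the lid is flat. I'll move 17 cm along +y.

>>> play_rows([
  [[0,2.5,0,0,0,0],[0,6.5,0,0,0,0],[0.3,11,0,0,0,0],[0.3,15,0,0,0,0],[0.3,17,0,0,0,0]],
])

```text
time: 15.9
tool_pos: [611.9, -122.0, 209.2]
tcp_rot: [180.0, -0.0, 99.0]
ft_force: [-1.4, -0.6, -0.7]
finger_gap: -0.1
grip_force: 0.0
```

>>> play_rows([
  [[0,0,0,0,0,0],[0,0,0,0,0,0]],
])

```text
time: 16.1
tool_pos: [609.3, -123.1, 209.3]
tcp_rot: [-179.9, -0.0, 98.9]
ft_force: [-0.2, -0.6, 0.1]
finger_gap: -0.1
grip_force: 0.0
```

```bash
python3 - <<'E'
from h import *
rel(); wrist('w4')
E
```

```text
f,y,z rel hinge 80.8 65.2 108.8 [-179.9   -0.    98.9] [-0.2 -0.6  0.1]
```

View pics/w4.png

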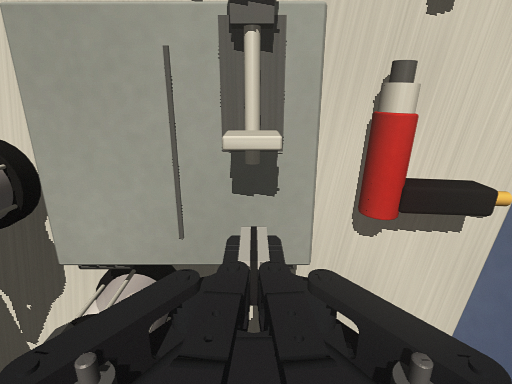

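The bolt grip plate's top face is at (252,134), in line with the fingers at column 254. The keeper is at (252,12).

```bash
python3 - <<'E'
from h import *
d=load('w4')
for p,z in(((252,130),162.5),((252,139),162.5),((222,134),162.5),((282,134),162.5)):
    P=onz(d,*p,z); print(p,(P[:2]-H)@f_,(P[:2]-H)@y_)
E
```

```text
(252, 130) 135.61182584637322 64.44701809630467
(252, 139) 129.81493865440052 64.45642369171935
(222, 134) 132.9877704168339 44.97602411201775
(282, 134) 133.1092802873683 83.92277344078197
```

>>> play_rows([
  [[0,0,1.5,0,0,0],[0,0,3.5,0,0,0],[0,0,5.5,0,0,0],[0,0,7,0,0,0],[0,0,7,0,0,0]],
])

```text
time: 16.65
tool_pos: [606.6, -124.0, 136.6]
tcp_rot: [-179.7, -0.1, 98.8]
ft_force: [-0.4, 0.6, -1.4]
finger_gap: -0.4
grip_force: 0.0
```

>>> play_rows([
  [[0.5,0,0,0,0,0],[1.2,0,0,0,0,0],[1.8,0,0,0,0,0],[2.4,0,0,0,0,0],[3,0,0,0,0,0]],
])

```text
time: 17.15
tool_pos: [604.7, -94.1, 140.7]
tcp_rot: [179.9, 0.0, 98.9]
ft_force: [0.3, -0.3, 0.3]
finger_gap: -0.1
grip_force: 0.0
```

>>> play_rows([
  [[0.6,0,0,0,0,0],[1.2,0,0,0,0,0],[1.8,0,0,0,0,0],[2.4,0,0,0,0,0],[3,0,0,0,0,0]],
])

```text
time: 17.65
tool_pos: [599.9, -64.8, 140.3]
tcp_rot: [180.0, 0.0, 98.8]
ft_force: [0.2, -3.1, 1.6]
finger_gap: -0.0
grip_force: 1.3
```

```bash
python3 -c "
from h import *
rel()"
```

```text
f,y,z rel hinge 139.8 64.9 39.8 [180.    0.   98.8] [ 0.2 -3.1  1.6]
```

>>> play_rows([
  [[0.4,0,0,0,0,0],[0.8,0,0,0,0,0],[1.1,0,0,0,0,0],[1.3,0,0,0,0,0],[1.3,0,0,0,0,0]],
])

```text
time: 18.15
tool_pos: [598.5, -56.8, 140.3]
tcp_rot: [180.0, 0.4, 98.7]
ft_force: [4.7, -22.6, -2.6]
finger_gap: -0.1
grip_force: 11.0
```

>>> play_rows([
  [[0.2,0,0,0,0,0],[0.4,0,0,0,0,0],[0.5,0,0,0,0,0],[0.5,0,0,0,0,0]],
])

```text
time: 18.55
tool_pos: [598.4, -56.6, 140.4]
tcp_rot: [179.9, 0.8, 98.6]
ft_force: [8.8, -41.0, -6.8]
finger_gap: 0.2
grip_force: 20.7
```

It hit a hard stop. I'll back off, rise and verify with a picture.

>>> play_rows([
  [[-1.5,0,0,0,0,0],[-4,0,0,0,0,0],[-6,0,0,0,0,0],[-7,0,-2,0,0,0],[-7.3,0,-5,0,0,0]],
])

```text
time: 19.05
tool_pos: [606.3, -119.7, 187.2]
tcp_rot: [-179.7, -0.2, 98.8]
ft_force: [0.1, -0.4, 0.1]
finger_gap: -0.2
grip_force: 0.0
```

>>> play_rows([
  [[0,0,-2,0,0,0],[0,0,-2,0,0,0],[0,0,-2,0,0,0]],
])

```text
time: 19.35
tool_pos: [608.3, -119.0, 209.8]
tcp_rot: [180.0, -0.0, 98.9]
ft_force: [0.7, 0.4, -1.2]
finger_gap: 0.0
grip_force: 0.0
```

```bash
python3 - <<'E'
from h import *
from bench import optics
rel(); w=wrist('w5')
for n in("scene","top"):
    d=optics.snapshot(n); np.savez(f"pics/{n}2.npz",**{k:d[k] for k in("pixels","mtx","R","t")})
s=load("scene2")
c=cv2.resize(s["pixels"][130:280,185:310,::-1],(320,384),interpolation=cv2.INTER_CUBIC)
cv2.imwrite("pics/c5.png",np.hstack([w["pixels"][:,100:412,::-1],c]))
g=cv2.cvtColor(w["pixels"],cv2.COLOR_RGB2GRAY); print(g[0:180:4,252].tolist()); print(g[0:180:4,265].tolist())
E
```

```text
f,y,z rel hinge 84.9 64.9 109.3 [180.   -0.   98.9] [ 0.7  0.4 -1.2]
[90, 88, 39, 91, 91, 90, 91, 93, 91, 81, 205, 206, 207, 205, 207, 205, 205, 203, 204, 203, 203, 219, 202, 196, 181, 73, 82, 84, 81, 81, 80, 41, 40, 41, 39, 39, 39, 42, 39, 64, 145, 141, 141, 140, 141]
[65, 64, 43, 94, 91, 92, 91, 91, 35, 44, 43, 42, 42, 45, 42, 88, 90, 87, 89, 89, 89, 230, 202, 196, 186, 74, 88, 44, 43, 43, 42, 43, 40, 43, 42, 42, 41, 43, 41, 58, 146, 143, 142, 142, 145]
```

View pics/c5.png

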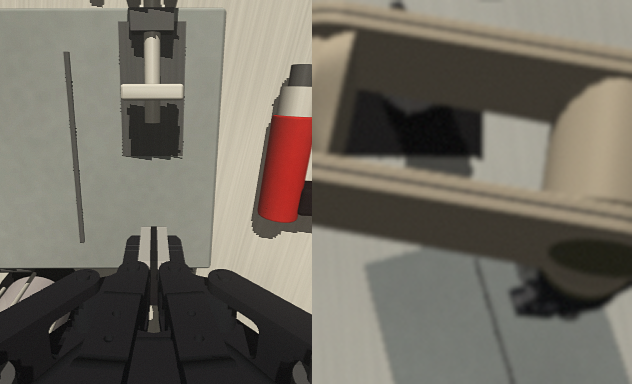

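The wrist half shows the grip plate moved forward to about row 88, with the bar reaching into the bracket at the edge. I'll compare the plate's edges between the two wrist views to get the travel.

```bash
python3 - <<'E'
from h import *
for n,lo,hi in(('w4',115,165),('w5',70,115)):
    d=load(n); g=cv2.cvtColor(d["pixels"],cv2.COLOR_RGB2GRAY).astype(float)[lo:hi,266:276].mean(1)
    v=[lo+i+.5 for i in range(len(g)-1) if abs(g[i+1]-g[i])>12]; print(n,v,g.round(0).astype(int).tolist())
    b=np.where(g>150)[0]; top,bot=lo+b[0],lo+b[-1]
    print([((onz(d,270,top,162.5)[:2]-H)@f_).round(1)],bot)
    if n=='w5':
        for v in(10,20,30): print(v,(onz(d,252,v,140)[:2]-H)@f_)
E
```

```text
w4 [129.5, 130.5, 135.5, 137.5, 147.5, 148.5, 149.5, 151.5] [86, 86, 86, 87, 85, 86, 86, 86, 86, 85, 85, 86, 86, 84, 80, 142, 178, 176, 177, 175, 176, 224, 217, 200, 194, 196, 197, 194, 192, 190, 187, 184, 185, 167, 101, 53, 49, 62, 62, 61, 61, 62, 62, 60, 60, 60, 60, 60, 61, 61]
[np.float64(135.0)] 148
w5 [83.5, 85.5, 96.5, 97.5, 98.5, 103.5] [87, 88, 88, 86, 87, 88, 87, 88, 88, 87, 88, 87, 84, 96, 229, 220, 206, 201, 203, 203, 202, 199, 197, 194, 190, 188, 188, 171, 114, 66, 76, 88, 88, 78, 48, 46, 47, 43, 43, 43, 42, 42, 43, 42, 42]
[np.float64(167.9)] 97
10 213.87314867240553
20 208.13086415403345
30 202.2829235518312
```

```bash
python3 - <<'E'
from h import *
for n in('w4','w5'):
    d=load(n); g=cv2.cvtColor(d["pixels"],cv2.COLOR_RGB2GRAY).astype(float)
    # slot ends and lid's hinge edge
    top=g[30:70,165:169].min(1); bot=g[228:255,179:184].min(1); hin=g[240:285,140:170].mean(1); fr=g[0:20,60:120].mean(1); fr2=g[0:20,290:310].mean(1)
    t=30+np.argmin(np.diff(top)); b=228+np.argmax(np.diff(bot))
    print(n,t,b,[((onz(d,u,v,112.5)[:2]-H)@f_).round(1) for u,v in((167,t+.5),(181,b+.5))])
    for nm,x,o in(("hinge",hin,240),("front",fr,0),("front2",fr2,0)):
        i=np.argsort(-abs(np.diff(x)))[:3]; print(nm,[(int(o+k),round(float(np.diff(x)[k]))) for k in i],[((onz(d,155 if nm=="hinge" else 90 if nm=="front" else 300,o+k+.5,112.5)[:2]-H)@f_).round(1) for k in i])
E
```

```text
w4 44 239 [np.float64(193.5), np.float64(30.6)]
hinge [(264, -69), (263, -63), (274, 20)] [np.float64(4.2), np.float64(5.3), np.float64(-6.7)]
front [(0, -21), (2, -17), (3, -11)] [np.float64(222.2), np.float64(220.9), np.float64(220.3)]
front2 [(0, -14), (3, -11), (2, -11)] [np.float64(222.6), np.float64(220.7), np.float64(221.4)]
w5 51 242 [np.float64(193.0), np.float64(31.6)]
hinge [(267, -90), (266, -20), (276, 17)] [np.float64(5.0), np.float64(6.1), np.float64(-4.9)]
front [(7, -28), (9, -13), (10, -12)] [np.float64(222.2), np.float64(220.9), np.float64(220.3)]
front2 [(6, -17), (8, -15), (7, 11)] [np.float64(223.1), np.float64(221.8), np.float64(222.5)]
```

The two views agree with each other to about 1 mm. Corrected for the lid's own offset (hinge reads 4, front 222), the plate centre is now 160–161 mm from the hinge. That is the home position, and it matches the hard stop. Last check: lift a little and look at the whole scene.

>>> play_rows([
  [[0,0,-3,0,0,0],[-3,0,-7,0,0,0],[-7,0,-10,0,0,0],[-10,0,-12,0,0,0],[-10,0,-12,0,0,0]],
])

```text
time: 20.0
tool_pos: [624.3, -222.3, 332.5]
tcp_rot: [179.8, 0.2, 98.6]
ft_force: [0.4, 0.7, -0.1]
finger_gap: 0.3
grip_force: 0.0
```

```bash
python3 - <<'E'
from h import *
from bench import optics
c=[]
for n,(x0,y0) in(("scene",(180,120)),("top",(150,90))):
    d=optics.snapshot(n); c.append(cv2.resize(d["pixels"][y0:y0+170,x0:x0+260,::-1],(780,510)) if n=="top" else None)
cv2.imwrite("pics/c6.png",c[1])
E
```

```text
(no output)
```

View pics/c6.png

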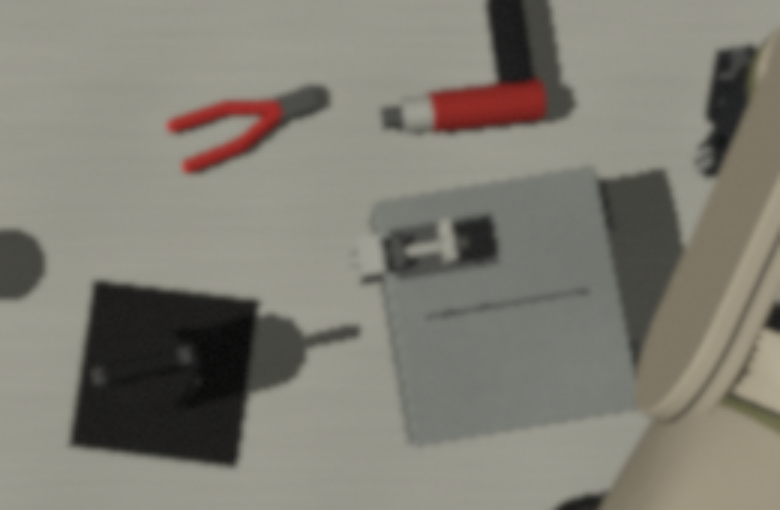

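The top view shows the lamp upright on the mat, its handle running from crop pixel (98,375) to (185,355). The lid is flat and closed, and the bolt is through the keeper at (365,258). The drill and cutters have not moved.

```bash
python3 -c "
from bench import job
print(job.hand_in())"
```

```text
the job is handed in; nothing more can be done
None
```

I set the lamp upright on the mat, closed the lid to its stop and slid the bolt home into its keeper, then handed the job in at about 20 s; the hand-in returned no verdict.

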